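# Stack a block and its cover plate in the assembly nest

### The job

Load the assembly nest on the bench: first lay the long ground-steel block with the bored holes flat in the nest's pocket, holes upward, and let go of it. Then lay the grey eight-sided cast plate flat on top of the block as its cover, in the middle and square with it, long side along long side, and leave both standing there.

Things in the scene. Friction and masses are not known exactly. Their poses are not given: they have to be found in the camera images.
- nest: Assembly nest fixed to the bench: aluminium base plate 110 (x) x 150 (y) x 12 mm with two blue U-shaped end cups. Origin: centre of its underside, z up, y along the pocket. Pocket between the cups: 50 (x) x 102 (y) mm, its floor the base plate's top. Cup walls 12 mm thick, 40 mm high above that floor. Both long sides (+x, -x) are open over the middle 62 mm, for fingers holding a part across x.
- nest_seat (a point): Centre of the pocket floor, 12 mm above the bench and the nest's origin; axes as the nest's (y along the pocket).
- bored_block: Ground-steel block with bored and square holes in its top, a plain cuboid 36 (x) x 88 (y) x 30 (z) mm, about 0.6 kg. Origin at the centre of its underside, z up, y along its length. It starts lying on the bench with the holes upward. Grip it across its 36 mm width.
- cast_plate: Grey machined casting, an eight-sided flat plate 36 (x) x 55 (y) x 14 (z) mm with a small hole in its top, about 0.12 kg. Origin: centre of its underside, z up, y along its length; its two long flats face +x and -x, grip it across them. Starts flat on the bench. (A brown abrasive block and a dark V-block also lie about, in changing places; not needed.)
Mind the look-alikes: they are no part of the job. What is shaped like the bored_block but red or turquoise is not meant. What is shaped like the cast_plate but red is not meant.

How it is judged (in metres and radians):
On the way:
1. the block lies flat in the pocket, released, with the plate not yet on it (x of bored_block in the frame of nest_seat between -0.012 and 0.012 m and y of bored_block in the frame of nest_seat between -0.012 and 0.012 m and z of bored_block in the frame of nest_seat between -0.004 and 0.004 m and angle between bored_block's own z axis and vertical below 0.1 rad and angle between the y axis of bored_block and the y axis of nest, either way round below 0.2 rad and contact force between the fingers and bored_block below 0.1 N and horizontal distance between cast_plate and bored_block above 0.06 m), for 0.2 s.
At the end, for the whole second after the job is handed in: Block flat on the pocket floor (12 mm from its centre each way, 4 mm in height, 0.1 rad of level, 0.2 rad of its length), holes up; plate flat on the block (15 mm from its centre, 4 mm in height, 0.1 rad of level, 0.2 rad of its length); both released and at rest (x of bored_block in the frame of nest_seat between -0.012 and 0.012 m and y of bored_block in the frame of nest_seat between -0.012 and 0.012 m and z of bored_block in the frame of nest_seat between -0.004 and 0.004 m and angle between each of bored_block, cast_plate's own z axis and vertical below 0.1 rad and angle between the y axis of bored_block and the y axis of nest, either way round below 0.2 rad and horizontal distance between cast_plate and bored_block below 0.015 m and z of cast_plate in the frame of bored_block between 0.026 and 0.034 m and angle between the y axis of cast_plate and the y axis of bored_block, either way round below 0.2 rad and contact force between the fingers and bored_block below 0.1 N and contact force between the fingers and cast_plate below 0.1 N and linear speed of each of bored_block, cast_plate below 0.02 m/s); the robot touches nothing.
It also fails if it takes over 56 s, if anything falls off the work surface, if the arm or the gripper's body presses on something with over 40 N, if the wrist force passes 120 N, or if a joint passes its speed limit or range.

### The arm

A 6-joint arm with a two-finger parallel gripper is mounted at the origin on a cart in front of the work surface, level with it; the furniture and walls round the work are solid. World frame = base frame: x ahead of the robot, y to its left, z up, the work surface at z = 0. Lengths are in mm, angles in rad, forces in N, time in s.
With the tool pointing down it reaches from about 350 to 975 mm from the base axis. Payload 7.1 kg.
Tool frame: the origin (TCP) lies midway between the tips of the shut fingers; the grasp point (between the pads) lies 19 mm behind it (ctrl.grasp_offset is the distance from the TCP to the grasp point, in mm); z points along the fingers, y is the line along which they close (so a half turn about z gives the same grasp; the last joint's range is limited). The gripper opens to 88 mm and grips with 3 to 60 N. Pads are 20 mm wide; open, the fingers measure 115 mm over their backs; the gripper's body (75 mm by 178 mm) begins 61 mm behind the grasp point.
Start: joints at [-1.33, 0.423, 1.63, -0, 1.089, -0.019], TCP at [160.573, -604.004, 202.075] pointing down, gripper open.
Joint ranges: [-3, 3], [-0.9, 2.11], [0.09, 2.58], [-1.31, 4.45], [0.11, 2.69], [-2.54, 2.54]. Speed limits (rad/s): [2.39, 2.39, 3.01, 3.14, 3.14, 3.14].

### API

Orientations are given as a rotation vector (axis times angle).
In Python, from workcell import sensors, viewer, ctrl gives the robot as it stands. The module is installed in compiled form; this text tells all that it offers.
- The arm moves only by the shell command python3 -m handwheel 'ROWS'. ROWS is JSON, a list of rows, each a list of 7 numbers: the shift along the tool's x, y, z in mm, then the turn, a rotation vector about the tool's x, y, z in rad, then the closure, from 0 (fully open) to 1 (shut). In form: [[x, y, z, rx, ry, rz, jaw], ...]. A call has 1 to 10 rows; each row shifts and turns the commanded pose from where the row before left it, along the tool's axes as they then stand; what a row does not reach is not made up. A row lasts 1/8 s, in which the tool goes at most 62.5 mm and 10.7 degrees, less where a joint would pass 70% of its speed; a pose out of reach is approached as far as the arm can. A call is refused whole if a number of a shift passes 62.5 or a number of a turn 0.188, either way. A call with a gripper value outside its range is refused whole. The fingers move at their own pace and stop on an object; the grip force is fixed at half the most. Time passes only in rows, so rows that do not move let the fingers close. It gives the time, the measured TCP pose, the force, the opening and the grip force at its end, in the units of the state.
- sensors.get_obs(): the state, without advancing time (a new reading comes with each control period).
- viewer.get_image(name): name is "scene" or "top"; returns a dict with "frame" (420x560x3 uint8, blue, green, red), "fov_y" (degrees; the focal length in pixels is half the picture's height over the tangent of half this angle, whatever the lens; pixels are square), "cx", "cy" (the principal point, pixels), "R" (3x3) and "t" (3): a world point X has camera coordinates R X + t. Camera axes: x right, y down, z forward; pixel columns grow to the right and rows downward; lengths in mm; the calibration is good to about 2 mm. A picture is of the moment at which its call begins. There is no depth.
- ctrl.close_job(): hands the job in; it is judged then, once.
The state is a dict: "t": time; "qpos": joint angles; "qvel": joint speeds; "joint_torque": joint torques, N m; "ee_pos": TCP position; "orientation": TCP orientation; "ft_force": force on the tool from outside, world axes, zero at the start; "moment": the same for the moment, N m; "width": finger opening in mm; "grasp_force": force on a finger pad.
Only numpy, scipy, OpenCV 4.12 (cv2) and the standard library are available. Lean on these libraries where they do the work, as an engineer would, in place of code of your own. Each camera call takes 0.05 s, during which the arm holds its last target. There are 200 camera calls.

## Working session

There is one attempt and no reset: what is moved stays moved. The work goes in short steps, Python scripts to look and compute and a shell command to move; the robot and the scene stay as the last step left them, time stands still between calls to the robot, and variables do not carry over. Pictures are saved under pics/ and viewed, at most 10 in all, crops included, and the job is handed in when it is done.

```bash
mkdir -p pics; python3 - <<'E'
from workcell import sensors, viewer
import cv2,pickle,numpy as np
d={}
for n in("top","scene"):
    d[n]=viewer.get_image(n); cv2.imwrite(f"pics/{n}0.png",d[n]["frame"])
    v=d[n]; print(n,v["fov_y"],v["cx"],v["cy"],np.round(v["R"],3).tolist(),np.round(v["t"],1))
pickle.dump(d,open("d0.pkl","wb"))
o=sensors.get_obs(); print(o)
E
```

```text
top 45.26044532448444 278.85749243628857 207.15436844440435 [[0.011, -1.0, -0.012], [-0.996, -0.01, -0.09], [0.09, 0.013, -0.996]] [ -40.8  492.  1502.8]
scene 45.571479743428085 275.81915251511776 205.78164162297182 [[-0.768, -0.641, -0.007], [-0.345, 0.422, -0.838], [0.54, -0.641, -0.545]] [372.9 221.7 967.1]
{'t': 0.1, 'qpos': array([-1.33001377e+00,  4.23740133e-01,  1.63061945e+00, -4.62018673e-05,
        1.08863028e+00, -1.89793618e-02]), 'qvel': array([ 0.0012583 , -0.0021091 , -0.00193834,  0.00069801, -0.00131126,
        0.00072231]), 'joint_torque': array([ 2.65468898e-04, -5.45612097e+01, -2.74324840e+01,  6.45266287e-02,
        1.88683136e-02, -2.32712392e-05]), 'ee_pos': array([ 160.42549576, -603.4948715 ,  201.39232342]), 'orientation': array([-3.11375520e+00, -4.06740980e-01,  3.06647388e-04]), 'ft_force': array([-0.37638689,  0.28615013, -0.02579369]), 'moment': array([-0.01164998,  0.03069693,  0.03784698]), 'grasp_force': 0.0, 'width': 87.84696993723617}
```

View pics/top0.png

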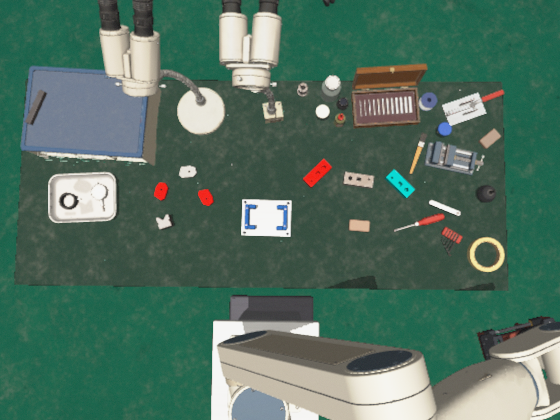

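View pics/scene0.png

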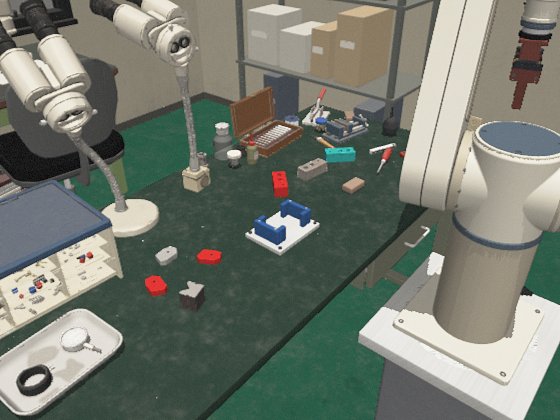

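Top view. For the block, the candidates are red (317,172), turquoise (400,183), steel-grey with holes (359,180) and the plain tan abrasive (359,226); I choose (359,180). For the plate, they are red (161,190), red (206,197), the dark V-block (164,222) and grey (188,172); I choose (188,172). The nest is at (266,218). The scene view agrees: block (312,168), plate (166,256), nest (283,230).

```bash
cat > h.py <<'E'
import cv2,numpy as np
from scipy.spatial.transform import Rotation as Ro
def f(v): return v["frame"].shape[0]/2/np.tan(np.radians(v["fov_y"]/2))
def cast(v,uv,z):
    R=np.array(v["R"]);t=np.array(v["t"]);c=-R.T@t
    d=R.T@np.array([(uv[0]-v["cx"])/f(v),(uv[1]-v["cy"])/f(v),1.]); return c+d*(z-c[2])/d[2]
def proj(v,X):
    c=np.array(v["R"])@X+np.array(v["t"]); return c[:2]/c[2]*f(v)+[v["cx"],v["cy"]]
def mask(v,x,y,r,kind):
    s=4; im=v["frame"][y-r:y+r,x-r:x+r]; im=cv2.resize(im,None,fx=s,fy=s,interpolation=cv2.INTER_CUBIC).astype(int)
    b,g,rd=im[...,0],im[...,1],im[...,2]
    if kind=="grey": m=(rd>85)&(abs(rd-b)<70)
    if kind=="blue": m=(b-rd>50)
    if kind=="white": m=(rd>150)|(b-rd>50)
    return m.astype(np.uint8)*255
def world_pts(v,x,y,r,kind,z):
    m=mask(v,x,y,r,kind); cs,_=cv2.findContours(m,cv2.RETR_EXTERNAL,cv2.CHAIN_APPROX_NONE)
    c=max(cs,key=cv2.contourArea) if kind!="blue" else np.vstack([k for k in cs if cv2.contourArea(k)>200])
    uv=(c[:,0]+.5)/4-.5+[x-r,y-r]
    return np.array([cast(v,p,z)[:2] for p in uv])
def rect(P):
    # box: centre, long side, short side, angle (deg) of long side from world x
    q=cv2.boxPoints(cv2.minAreaRect(P.astype(np.float32)));e=[q[1]-q[0],q[2]-q[1]]
    l,s=sorted(e,key=np.linalg.norm)[::-1]
    return q.mean(0).round(1),np.linalg.norm(l).round(1),np.linalg.norm(s).round(1),np.degrees(np.arctan2(l[1],l[0])).round(1)%180
E
python3 - <<'E'
from h import *;import pickle
d=pickle.load(open("d0.pkl","rb"));v=d["top"];s=d["scene"]
for n,a,z in(("block",(359,180,22,"grey"),30),("plate",(188,172,16,"grey"),14),("cups",(266,218,36,"blue"),52),("base",(266,218,36,"white"),12)):
    r=rect(world_pts(v,*a,z));print(n,r,proj(s,np.r_[r[0],z]).round(1))
def crop(v,x,y): return cv2.resize(v["frame"][y-30:y+30,x-40:x+40],(400,300),interpolation=cv2.INTER_CUBIC)
def mk(v,x,y,r,k): return cv2.resize(cv2.cvtColor(mask(v,x,y,r,k),cv2.COLOR_GRAY2BGR),(400,300))
cv2.imwrite("pics/c.png",np.vstack([np.hstack([crop(v,359,180),crop(v,188,172)]),np.hstack([crop(s,312,168),crop(s,166,256)])]))
E
```

```text
block (array([ 578.7, -273.7], dtype=float32), np.float32(95.2), np.float32(42.1), np.float32(82.1)) [311.9 164.5]
plate (array([601.3, 247.5], dtype=float32), np.float32(57.7), np.float32(40.4), np.float32(98.2)) [165.9 253.3]
cups (array([460.8,   3.6], dtype=float32), np.float32(125.0), np.float32(73.0), np.float32(89.1)) [282.8 214.5]
base (array([461.4,   3.7], dtype=float32), np.float32(151.9), np.float32(112.4), np.float32(88.9)) [282.6 228.1]
```

View pics/c.png

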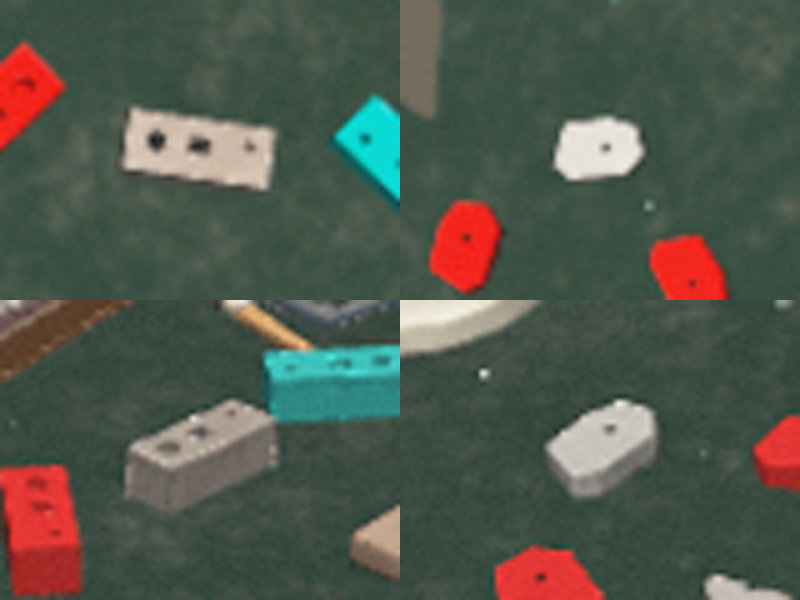

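The crop confirms both choices: the steel block with three holes is centred at crop (200,148), and the grey octagon at (600,148). After correcting for the visible sides, the block is at about (581,-276) with its long axis at 82°. The plate is at about (602,249) and the nest at (461.5,4), at 89°. Sizes match those given. Next I move over the block.

```bash
python3 -m handwheel '[[49,-20.9,0,0,0,0,0],[49,-20.9,0,0,0,0,0],[49,-20.9,0,0,0,0,0],[49,-20.9,0,0,0,0,0],[49,-20.9,0,0,0,0,0],[49,-20.9,0,0,0,0,0],[49,-20.9,0,0,0,0,0],[49,-20.9,0,0,0,0,0],[49,-20.9,0,0,0,0,0],[49,-20.9,0,0,0,0,0]]'
python3 -m handwheel '[[0,0,0,0,0,-0.167,0],[0,0,0,0,0,-0.167,0],[0,0,0,0,0,-0.167,0],[0,0,0,0,0,-0.167,0],[0,0,0,0,0,-0.167,0],[0,0,0,0,0,-0.167,0],[0,0,0,0,0,-0.167,0],[0,0,0,0,0,0,0],[0,0,0,0,0,0,0]]'
cat > to.py <<'E'
# python3 to.py x y z yaw(deg of tool y): remaining shift in tool axes, and turn about tool z
import sys;from h import *;from workcell import sensors
o=sensors.get_obs();x,y,z,a=map(float,sys.argv[1:]);R=Ro.from_rotvec(o["orientation"]);M=R.as_matrix()
yaw=np.degrees(np.arctan2(M[1,1],M[0,1]));da=(a-yaw+90)%180-90
print("pos",o["ee_pos"].round(1),"yaw",yaw.round(1),"tilt",M[:2,2].round(3),"shift",(M.T@(np.array([x,y,z])-o["ee_pos"])).round(1),"rz",-np.radians(da).round(3),"j6",o["qpos"][5].round(2))
E
python3 to.py 581 -275.7 60 -7.9
```

```text
t: 1.35
ee_pos: [581.5, -274.8, 201.7]
orientation: [-3.115, -0.407, 0.001]
ft_force: [0.1, -1.1, -0.8]
width: 88.0
grasp_force: 0.0
t: 2.48
ee_pos: [580.3, -276.1, 201.8]
orientation: [-2.376, -2.054, 0.0]
ft_force: [-0.3, -0.1, 0.4]
width: 87.4
grasp_force: 0.0
pos [ 580.3 -276.1  201.8] yaw -8.3 tilt [-0.  0.] shift [  0.4   0.7 141.8] rz -0.007 j6 -0.32
```

```bash
python3 -m handwheel '[[0.4,0.7,40,0,0,0,0],[0,0,50,0,0,0,0],[0,0,50,0,0,0,0],[0,0,30,0,0,0,0],[0,0,17,0,0,0,0],[0,0,9.8,0,0,0,0],[0,0,0,0,0,0,0],[0,0,0,0,0,0,0]]'
python3 -m handwheel '[[0,0,0,0,0,0,1],[0,0,0,0,0,0,1],[0,0,0,0,0,0,1],[0,0,0,0,0,0,1],[0,0,0,0,0,0,1],[0,0,0,0,0,0,1],[0,0,0,0,0,0,1],[0,0,0,0,0,0,1]]'
python3 to.py 581 -275.7 100 -7.9
```

```text
t: 3.48
ee_pos: [582.1, -276.2, 6.5]
orientation: [2.372, 2.057, 0.001]
ft_force: [-0.4, -0.4, -0.3]
width: 88.1
grasp_force: 0.0
t: 4.47
ee_pos: [579.9, -275.5, 5.1]
orientation: [-2.372, -2.057, 0.002]
ft_force: [-5.4, 0.4, 4.5]
width: 35.4
grasp_force: 30.0
pos [ 579.9 -275.5    5.1] yaw -8.1 tilt [-0.002  0.001] shift [  0.    0.8 -94.9] rz -0.004 j6 -0.32
```

The grip is good: width 35.4 against 36. Lift.

```bash
python3 -m handwheel '[[0,0,-15,0,0,0,1],[0,0,-30,0,0,0,1],[0,0,-40,0,0,0,1],[0,0,-30,0,0,0,1],[0,0,0,0,0,-0.065,1],[0,0,0,0,0,-0.065,1],[0,0,0,0,0,0,1],[0,0,0,0,0,0,1]]'
python3 to.py 461.5 4 120 -0.8
python3 - <<'E'
from h import *;from workcell import viewer
import pickle
v={n:viewer.get_image(n) for n in("top","scene")};pickle.dump(v,open("d1.pkl","wb"))
c=lambda v,x,y: cv2.resize(v["frame"][y-45:y+45,x-60:x+60],(400,300),interpolation=cv2.INTER_CUBIC)
cv2.imwrite("pics/e.png",np.hstack([c(v["top"],355,170),c(v["scene"],312,140)]))
E
```

```text
t: 5.48
ee_pos: [581.1, -275.7, 120.1]
orientation: [-2.236, -2.207, -0.0]
ft_force: [0.8, 0.1, -7.2]
width: 35.5
grasp_force: 30.0
pos [ 581.1 -275.7  120.1] yaw -0.8 tilt [-0.  0.] shift [ 2.781e+02 -1.233e+02  2.000e-01] rz 0.001 j6 -0.45
```

View pics/e.png

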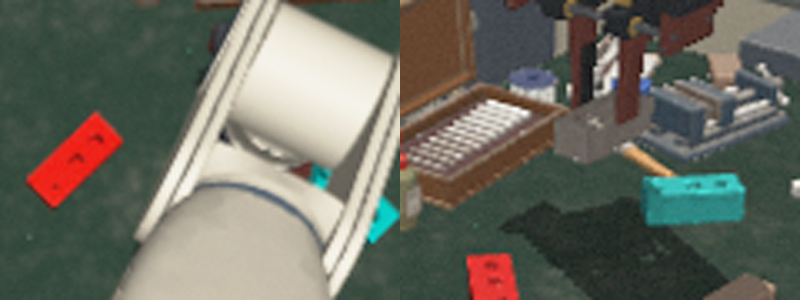

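Block held level: left end at crop (555,115–158), fingers at 580 and 630. I'll check its lengthwise centring in the grip from the corners.

```bash
python3 - <<'E'
from h import *;import pickle
s=pickle.load(open("d1.pkl","rb"))["scene"]
x,y=581.1,-275.7
im=cv2.resize(s["frame"][115:165,280:340],(720,600),interpolation=cv2.INTER_CUBIC)
for z in(115,145):
  for a in(-18,18):
    for b in(-44,44):
      p=proj(s,np.array([x+a,y+b,z]));q=(p-[280,115]+.5)*12
      cv2.circle(im,tuple(int(k) for k in q),4,(0,255,0) if b>0 else (0,255,255),-1)
for b in(30,40,44):print(b,proj(s,np.array([x-18,y+b,145])).round(1))
cv2.imwrite("pics/f.png",im)
E
```

```text
30 [311.8 132.4]
40 [309.6 133.7]
44 [308.7 134.2]
```

View pics/f.png

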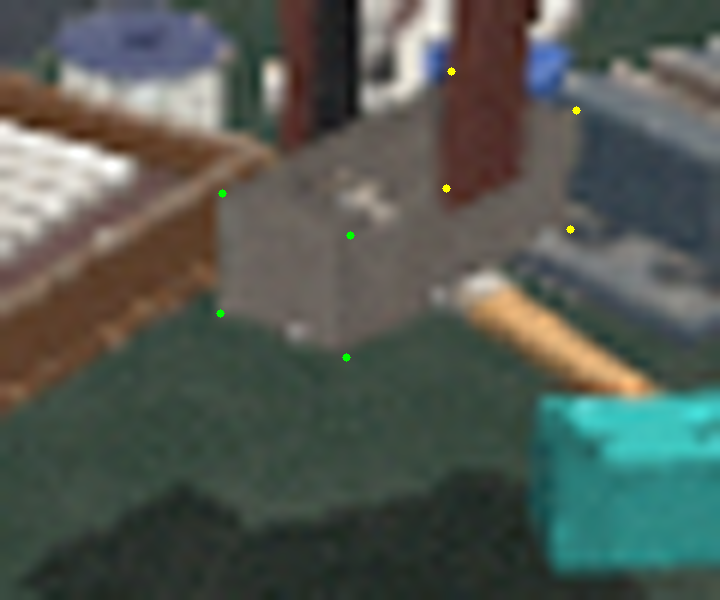

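The predicted corners match the block to about 1 px, so it is centred in the grip. Move over the nest.

```bash
python3 -m handwheel '[[30,-13.3,0,0,0,0,1],[50,-22,0,0,0,0,1],[60,-26.6,0,0,0,0,1],[60,-26.6,0,0,0,0,1],[50,-22.2,0,0,0,0,1],[28.1,-12.6,0,0,0,0,1],[0,0,0,0,0,0,1],[0,0,0,0,0,0,1]]'
python3 to.py 461.5 4 80 -0.8
python3 - <<'E'
from h import *;from workcell import viewer,sensors
import pickle
s=viewer.get_image("scene");x,y,zt=sensors.get_obs()["ee_pos"];zb=zt-5
im=cv2.resize(s["frame"][165:265,230:340],(660,600),interpolation=cv2.INTER_CUBIC)
def dot(X,c):
  q=(proj(s,np.array(X,float))-[230,165]+.5)*6;cv2.circle(im,tuple(int(k) for k in q),3,c,-1)
for a in(-18,18):
  for b in(-44,44):
    for z in(zb,zb+30):dot([x+a,y+b,z],(0,255,0))
# nest at (461.5,4): cup outer corners at z=52, inner end walls, base corners z=12
for a in(-1,1):
  for b in(-1,1):
    dot([461.5+37*a,4+63*b,52],(0,255,255));dot([461.5+25*a,4+51*b,52],(255,0,255));dot([461.5+55*a,4+75*b,12],(0,0,255))
cv2.imwrite("pics/g.png",im)
E
```

```text
t: 6.58
ee_pos: [464.7, -2.3, 120.7]
orientation: [2.234, 2.207, 0.001]
ft_force: [0.3, 0.4, -7.6]
width: 35.6
grasp_force: 30.0
pos [464.7  -2.3 120.7] yaw -0.7 tilt [ 0.002 -0.   ] shift [ 6.3 -3.3 40.7] rz 0.002 j6 -0.02
```

View pics/g.png

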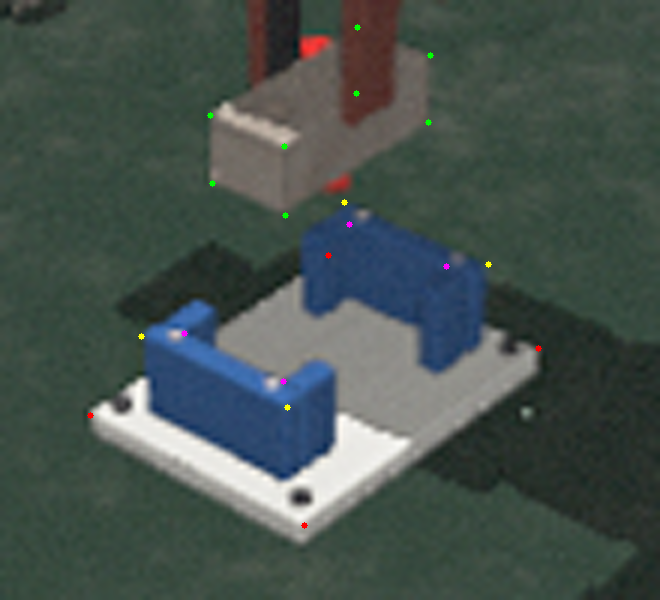

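Held block and nest corners both agree with the projections to within about 1 px. Settle, then lower.

```bash
python3 -m handwheel '[[0,0,0,0,0,0,1],[0,0,0,0,0,0,1]]'; python3 to.py 460.5 4 18 -0.8
```

```text
t: 6.88
ee_pos: [464.0, -2.7, 120.2]
orientation: [2.236, 2.207, 0.0]
ft_force: [-0.1, -0.2, -7.1]
width: 35.3
grasp_force: 30.0
pos [464.   -2.7 120.2] yaw -0.8 tilt [ 0. -0.] shift [  6.6  -3.6 102.2] rz 0.001 j6 -0.02
```

```bash
python3 -m handwheel '[[6.6,-3.6,0,0,0,0,1],[0,0,30,0,0,0,1],[0,0,30,0,0,0,1],[0,0,20,0,0,0,1],[0,0,10,0,0,0,1],[0,0,6,0,0,0,1],[0,0,3.5,0,0,0,1],[0,0,0,0,0,0,1],[0,0,0,0,0,0,1]]'; python3 to.py 460.5 4 17 -0.8
```

```text
t: 8.0
ee_pos: [460.6, 4.6, 21.2]
orientation: [2.234, 2.208, 0.001]
ft_force: [0.1, 0.1, -6.8]
width: 35.6
grasp_force: 30.0
pos [460.6   4.6  21.2] yaw -0.7 tilt [0.001 0.   ] shift [-0.6 -0.   4.2] rz 0.002 j6 -0.0
```

```bash
python3 -m handwheel '[[0,0,2,0,0,0,1],[0,0,1.5,0,0,0,1],[0,0,0,0,0,0,1],[0,0,0,0,0,0,1]]'; python3 to.py 460.5 4 17 -0.8
```

```text
t: 8.5
ee_pos: [460.1, 4.6, 17.3]
orientation: [-2.235, -2.208, 0.0]
ft_force: [-0.1, -0.2, -8.0]
width: 35.4
grasp_force: 30.0
pos [460.1   4.6  17.3] yaw -0.7 tilt [-0.  0.] shift [-0.6  0.4  0.3] rz 0.002 j6 -0.0
```

```bash
python3 -m handwheel '[[0,0,0.6,0,0,0,1],[0,0,0,0,0,0,1],[0,0,0,0,0,0,0],[0,0,0,0,0,0,0],[0,0,0,0,0,0,0],[0,0,0,0,0,0,0],[0,0,0,0,0,0,0],[0,0,0,0,0,0,0],[0,0,0,0,0,0,0]]'
python3 -m handwheel '[[0,0,-20,0,0,0,0],[0,0,-40,0,0,0,0],[0,0,-50,0,0,0,0],[0,0,-40,0,0,0,0],[0,0,0,0,0,0,0]]'
python3 to.py 602 249 150 8
python3 - <<'E'
from h import *;import pickle
v=pickle.load(open("d1.pkl","rb"))["top"]; d=pickle.load(open("d0.pkl","rb"))
for n,a in(("top",(188,172,16,"grey")),("scene",(166,256,20,"grey"))):
    P=world_pts(d[n],*a,14); h=cv2.convexHull(P.astype(np.float32))
    q=cv2.approxPolyDP(h,3,True)[:,0]; e=np.roll(q,-1,0)-q
    print(n,rect(P)); print(np.c_[q.round(),np.hypot(*e.T).round(),np.degrees(np.arctan2(e[:,1],e[:,0])).round()%180])
E
```

```text
t: 9.62
ee_pos: [460.2, 4.6, 16.7]
orientation: [-2.235, -2.208, -0.0]
ft_force: [0.3, 0.2, -0.2]
width: 87.9
grasp_force: 0.0
t: 10.25
ee_pos: [462.3, 4.6, 169.5]
orientation: [2.231, 2.205, 0.007]
ft_force: [1.6, 0.1, -0.8]
width: 87.8
grasp_force: 0.0
pos [462.3   4.6 169.5] yaw -0.7 tilt [ 0.006 -0.   ] shift [246.1 136.6  20.4] rz -0.152 j6 -0.0
top (array([601.3, 247.5], dtype=float32), np.float32(57.7), np.float32(40.4), np.float32(98.2))
[[615. 222.  19.  67.]
 [622. 240.  26.  97.]
 [619. 266.   9. 144.]
 [612. 272.  24. 172.]
 [589. 275.  15.  56.]
 [580. 262.  33.  97.]
 [584. 229.  17. 140.]
 [598. 218.  18.  14.]]
scene (array([596.5, 250.9], dtype=float32), np.float32(64.7), np.float32(50.7), np.float32(93.5))
[[615. 221.  22.  71.]
 [622. 242.  25. 101.]
 [618. 266.  18. 148.]
 [603. 276.  27. 167.]
 [576. 282.  10.  54.]
 [570. 273.  33.  95.]
 [573. 240.  31. 139.]
 [597. 220.  18.   5.]]
```

The plate's long flats lie at about 97°, so I use yaw 7.5 and centre (602,249).

```bash
python3 -m handwheel '[[0,0,0,0,0,-0.07,0],[0,0,0,0,0,-0.074,0],[0,0,0,0,0,0,0],[0,0,0,0,0,0,0]]'; python3 to.py 602 249 100 7.5
```

```text
t: 10.75
ee_pos: [459.7, 4.6, 165.9]
orientation: [-2.071, -2.361, 0.001]
ft_force: [-0.1, -0.6, 0.3]
width: 87.5
grasp_force: 0.0
pos [459.7   4.6 165.9] yaw 7.5 tilt [-0.001  0.   ] shift [223.8 173.   65.7] rz -0.0 j6 -0.15
```

```bash
python3 -m handwheel '[[30,23,0,0,0,0,0],[45,35,10,0,0,0,0],[45,35,15,0,0,0,0],[45,35,15,0,0,0,0],[35,27,15,0,0,0,0],[23.8,18,10,0,0,0,0],[0,0,0,0,0,0,0],[0,0,0,0,0,0,0],[0,0,0,0,0,0,0]]'; python3 to.py 602 249 3 7.5
python3 - <<'E'
from h import *;from workcell import viewer
s=viewer.get_image("scene")
f1=s["frame"]
c=lambda x,y: cv2.resize(f1[y-45:y+45,x-60:x+60],(400,300),interpolation=cv2.INTER_CUBIC)
cv2.imwrite("pics/i.png",np.hstack([c(283,220),c(166,235)]))
E
```

```text
t: 11.88
ee_pos: [601.9, 248.2, 102.1]
orientation: [2.071, 2.362, -0.0]
ft_force: [-0.7, 0.2, 0.2]
width: 88.0
grasp_force: 0.0
pos [601.9 248.2 102.1] yaw 7.5 tilt [ 0. -0.] shift [ 0.8  0.2 99.1] rz -0.0 j6 0.24
```

View pics/i.png

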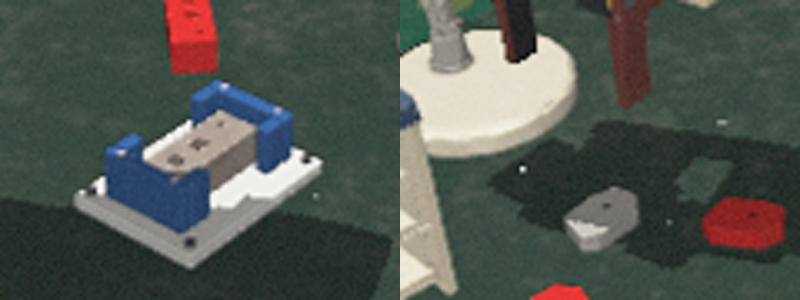

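The block lies flat in the pocket at crop (200,145). The plate is undisturbed at crop (602,217), with the fingers above it and clear of the red one. Descend and grip.

```bash
python3 -m handwheel '[[0.8,0.2,25,0,0,0,0],[0,0,35,0,0,0,0],[0,0,22,0,0,0,0],[0,0,11,0,0,0,0],[0,0,6,0,0,0,0],[0,0,0,0,0,0,0],[0,0,0,0,0,0,0]]'
python3 -m handwheel '[[0,0,0,0,0,0,1],[0,0,0,0,0,0,1],[0,0,0,0,0,0,1],[0,0,0,0,0,0,1],[0,0,0,0,0,0,1],[0,0,0,0,0,0,1],[0,0,0,0,0,0,1],[0,0,0,0,0,0,1]]'
python3 to.py 602 249 3 7.5
```

```text
t: 12.8
ee_pos: [602.9, 250.3, 3.5]
orientation: [2.07, 2.363, 0.002]
ft_force: [0.1, -0.5, 0.7]
width: 87.8
grasp_force: 0.0
t: 13.8
ee_pos: [602.3, 250.0, 2.7]
orientation: [-2.07, -2.363, -0.0]
ft_force: [-0.1, -0.0, -0.5]
width: 11.4
grasp_force: 0.0
pos [602.3 250.    2.7] yaw 7.6 tilt [0. 0.] shift [-1.  -0.5 -0.3] rz 0.001 j6 0.24
```

The fingers passed the plate's width without any force. Look.

```bash
python3 - <<'E'
from h import *;from workcell import viewer
s=viewer.get_image("scene");f1=s["frame"];x,y=166,240
cv2.imwrite("pics/j.png",cv2.resize(f1[y-45:y+45,x-60:x+60],(800,600),interpolation=cv2.INTER_CUBIC))
print(proj(s,np.array([602.3,250,3])).round(1))
E
```

```text
[165.4 257.4]
```

View pics/j.png

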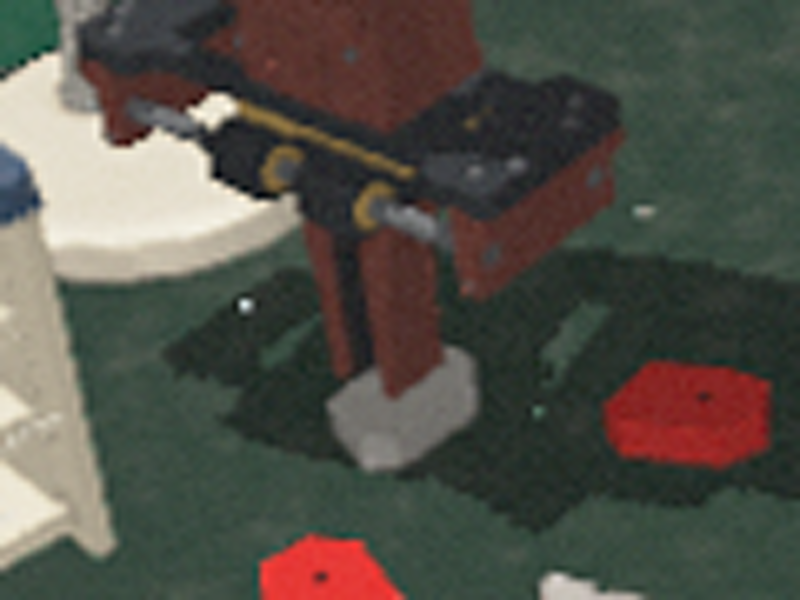

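The finger tips stand at the height of the plate's top face (crop (395,395)), so they end well behind the nominal TCP. I'll estimate the real tip height from this picture and the earlier grasp.

```bash
python3 - <<'E'
from h import *;import pickle
s=pickle.load(open("d1.pkl","rb"))["scene"]
# (outer face bottom-edge midpoint px, TCP, half width)
for uv,T,hw in(((280+484/12,115+195/12),(581.1,-275.7,120.1),18),((106+415/6.667,195+378/6.667),(602.3,250,2.7),6)):
  for th in(0,8,15):
    for z in(T[2],T[2]+10,T[2]+20):
      print(hw,th,z,(proj(s,np.array([T[0]-hw-th,T[1],z]))-uv).round(1))
E
python3 -m handwheel '[[0,0,-20,0,0,0,1],[0,0,0,0,0,0,0],[0,0,0,0,0,0,0],[0,0,0,0,0,0,0],[0,0,0,0,0,0,0],[0,0,0,0,0,0,0],[0,0,0,0,0,0,0],[0,0,0,0,0,0,0],[0,0,0,0,0,0,0]]'
```

```text
18 0 120.1 [-2.4  5.9]
18 0 130.1 [-2.2  2.6]
18 0 140.1 [-2.1 -0.8]
18 8 120.1 [-0.   6.7]
18 8 130.1 [0.1 3.4]
18 8 140.1 [0.3 0. ]
18 15 120.1 [2.1 7.4]
18 15 130.1 [2.2 4. ]
18 15 140.1 [2.4 0.7]
6 0 2.7 [-1.1  6.9]
6 0 12.7 [-1.7  3.4]
6 0 22.7 [-2.2 -0.1]
6 8 2.7 [1.2 8.4]
6 8 12.7 [0.7 4.9]
6 8 22.7 [0.1 1.3]
6 15 2.7 [3.3 9.6]
6 15 12.7 [2.7 6.1]
6 15 22.7 [2.2 2.6]
t: 14.98
ee_pos: [602.3, 250.0, 22.7]
orientation: [-2.07, -2.363, 0.0]
ft_force: [0.0, -0.6, -0.1]
width: 77.3
grasp_force: 0.0
```

Both views put the real tips about 20 mm behind the reported TCP, so I need the TCP near z = -14. I'll go down in stages and watch the force.

```bash
python3 -m handwheel '[[0,0,12,0,0,0,0],[0,0,8,0,0,0,0],[0,0,6,0,0,0,0],[0,0,4,0,0,0,0],[0,0,0,0,0,0,0],[0,0,0,0,0,0,0]]'
python3 -m handwheel '[[0,0,2,0,0,0,0],[0,0,0,0,0,0,0]]'
```

```text
t: 15.72
ee_pos: [602.5, 250.1, -7.1]
orientation: [2.07, 2.363, 0.001]
ft_force: [0.4, -0.3, -0.0]
width: 87.7
grasp_force: 0.0
t: 15.98
ee_pos: [602.3, 250.1, -9.3]
orientation: [2.07, 2.363, 0.0]
ft_force: [-0.6, -0.4, -0.9]
width: 87.8
grasp_force: 0.0
```

No contact, as predicted. A little lower, then grip.

```bash
python3 -m handwheel '[[0,0,2,0,0,0,0],[0,0,2,0,0,0,0],[0,0,0,0,0,0,0],[0,0,0,0,0,0,0]]'
python3 -m handwheel '[[0,0,0,0,0,0,1],[0,0,0,0,0,0,1],[0,0,0,0,0,0,1],[0,0,0,0,0,0,1],[0,0,0,0,0,0,1],[0,0,0,0,0,0,1],[0,0,0,0,0,0,1],[0,0,0,0,0,0,1]]'
```

```text
t: 16.48
ee_pos: [602.3, 250.0, -13.4]
orientation: [-2.07, -2.363, 0.0]
ft_force: [-0.3, 1.0, 0.2]
width: 87.6
grasp_force: 0.0
t: 17.48
ee_pos: [602.3, 250.0, -13.3]
orientation: [-2.07, -2.363, 0.0]
ft_force: [0.4, -0.2, 0.3]
width: 34.5
grasp_force: 29.8
```

Gripped at 34.5 mm. Lift, turn and carry.

```bash
python3 -m handwheel '[[0,0,-15,0,0,0,1],[0,0,-35,0,0,0,1],[0,0,-40,0,0,0,1],[0,0,-25,0,0,0,1],[0,0,0,0,0,0.07,1],[0,0,0,0,0,0.074,1],[0,0,0,0,0,0,1],[0,0,0,0,0,0,1]]'; python3 to.py 460.2 4.6 101 -0.7
```

```text
t: 18.48
ee_pos: [602.4, 250.1, 102.1]
orientation: [2.233, 2.21, 0.001]
ft_force: [0.1, -0.3, -0.3]
width: 34.2
grasp_force: 29.8
pos [602.4 250.1 102.1] yaw -0.6 tilt [0. 0.] shift [-247.  -139.6    1. ] rz 0.002 j6 0.39
```

```bash
python3 -m handwheel '[[-30,-17,0,0,0,0,1],[-45,-25.4,0,0,0,0,1],[-50,-28.3,0,0,0,0,1],[-50,-28.3,0,0,0,0,1],[-45,-25.4,0,0,0,0,1],[-27,-15.2,0,0,0,0,1],[0,0,0,0,0,0,1],[0,0,0,0,0,0,1],[0,0,0,0,0,0,1]]'; python3 to.py 460.2 4.6 30 -0.7
python3 - <<'E'
from h import *;from workcell import viewer,sensors
s=viewer.get_image("scene");x,y,zt=sensors.get_obs()["ee_pos"]
im=cv2.resize(s["frame"][155:265,220:350],(709,600),interpolation=cv2.INTER_CUBIC);k=600/110
def dot(X,c):
  q=(proj(s,np.array(X,float))-[220,155]+.5)*k;cv2.circle(im,tuple(int(i) for i in q),3,c,-1)
for b in(-27.5,27.5):
  for a in(-10,10):dot([x+a,y+b,zt+13.3+14],(0,255,0))
for a in(-18,18):
  for b in(-44,44):dot([460.2+a,4.6+b,42],(0,255,255))
cv2.imwrite("pics/k.png",im)
E
```

```text
t: 19.6
ee_pos: [460.6, 5.5, 101.8]
orientation: [2.233, 2.209, 0.001]
ft_force: [-0.3, -0.1, -0.1]
width: 34.3
grasp_force: 29.8
pos [460.6   5.5 101.8] yaw -0.6 tilt [0.001 0.   ] shift [-0.9 -0.5 71.8] rz 0.002 j6 -0.0
```

View pics/k.png

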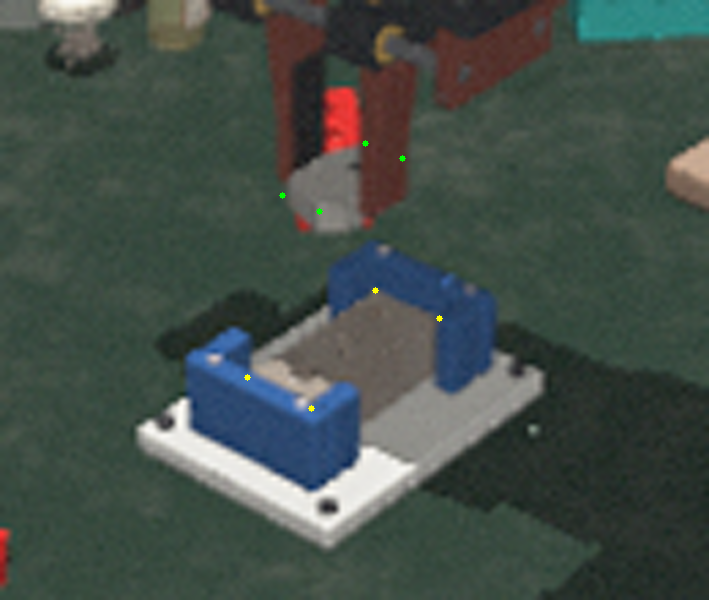

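The block sits at its predicted corners. The plate is held level, about 2 mm toward -y, which is harmless. Lower it.

```bash
python3 -m handwheel '[[0,0,25,0,0,0,1],[0,0,25,0,0,0,1],[0,0,12,0,0,0,1],[0,0,6,0,0,0,1],[0,0,2.5,0,0,0,1],[0,0,0,0,0,0,1],[0,0,0,0,0,0,1]]'
python3 -m handwheel '[[0,0,1.2,0,0,0,1],[0,0,0,0,0,0,1],[0,0,0,0,0,0,1]]'
```

```text
t: 20.52
ee_pos: [460.2, 4.7, 31.6]
orientation: [2.234, 2.208, 0.001]
ft_force: [0.3, -0.3, -0.3]
width: 34.4
grasp_force: 29.8
t: 20.9
ee_pos: [459.8, 4.7, 30.0]
orientation: [2.235, 2.208, 0.0]
ft_force: [-0.8, -0.3, -0.3]
width: 34.9
grasp_force: 29.8
```

```bash
python3 -m handwheel '[[0,0,0.8,0,0,0,1],[0,0,0,0,0,0,1],[0,0,0,0,0,0,1]]'
python3 -m handwheel '[[0,0,0.6,0,0,0,1],[0,0,0,0,0,0,1],[0,0,0,0,0,0,1]]'
```

```text
t: 21.28
ee_pos: [459.7, 4.7, 29.1]
orientation: [-2.235, -2.208, 0.0]
ft_force: [0.5, 0.5, -0.1]
width: 34.5
grasp_force: 29.8
t: 21.65
ee_pos: [459.8, 4.7, 28.6]
orientation: [2.235, 2.208, 0.0]
ft_force: [0.1, -0.3, 1.3]
width: 34.6
grasp_force: 29.8
```

Touching (+1.3 N). Release and rise.

```bash
python3 -m handwheel '[[0,0,0,0,0,0,0],[0,0,0,0,0,0,0],[0,0,0,0,0,0,0],[0,0,0,0,0,0,0],[0,0,0,0,0,0,0],[0,0,0,0,0,0,0],[0,0,0,0,0,0,0]]'
python3 -m handwheel '[[0,0,-15,0,0,0,0],[0,0,-40,0,0,0,0],[0,0,-50,0,0,0,0],[0,0,-40,0,0,0,0],[0,0,0,0,0,0,0],[0,0,0,0,0,0,0],[0,0,0,0,0,0,0]]'
python3 - <<'E'
from h import *;from workcell import viewer
s=viewer.get_image("scene")
cv2.imwrite("pics/l.png",cv2.resize(s["frame"][175:265,225:345],(800,600),interpolation=cv2.INTER_CUBIC))
E
```

```text
t: 22.52
ee_pos: [459.8, 4.7, 28.6]
orientation: [-2.235, -2.208, 0.0]
ft_force: [-0.2, -0.2, 0.4]
width: 87.8
grasp_force: 0.0
t: 23.4
ee_pos: [458.7, 4.8, 172.5]
orientation: [-2.233, -2.207, 0.003]
ft_force: [-0.7, 1.0, -0.3]
width: 88.2
grasp_force: 0.0
```

View pics/l.png

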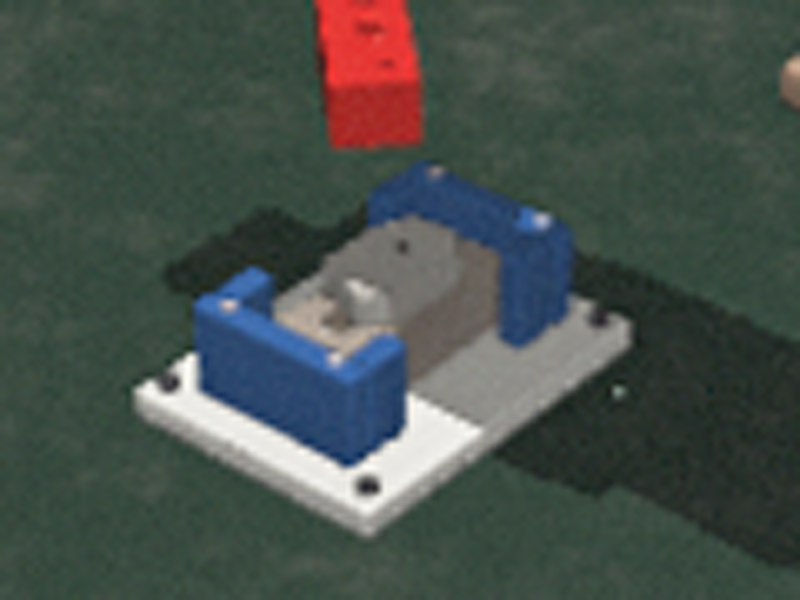

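The plate lies flat and square on the block, top face around crop (397,258). Quick check of its centring against the block.

```bash
python3 - <<'E'
from h import *;from workcell import viewer
s=viewer.get_image("scene")
for n,c in(("mid",(397,258)),("L end",(362,290)),("R end",(435,224))):
    print(n,cast(s,(225+c[0]/6.667-.5,175+c[1]/6.667-.5),56).round(1))
for b in(-27.5,0,27.5):print(b,((proj(s,np.array([460,4.7+b,56]))-[225,175]+.5)*6.667).round())
E
```

```text
mid [458.1   2.2  56. ]
L end [454.9  25.5  56. ]
R end [461.3 -23.5  56. ]
-27.5 [437. 226.]
0 [388. 259.]
27.5 [339. 293.]
```

The plate centre is within about 3 mm of the block's, and the arm is clear. Hand in.

```bash
python3 -c "
from workcell import ctrl
print(ctrl.close_job())"
```

```text
the job is handed in; nothing more can be done
None
```

I handed the job in at about 23.5 s: the block lies flat in the nest pocket and the plate flat and square on top, within about 3 mm of its centre by my last measurement; the judge's verdict was not shown.

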